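# Press a sample tile onto its backing board

### The job

Lay the long rectangular tile flat on the plywood backing board in the bench press, long way front to back, squarely in the middle so that an even border shows all round, and let go of it without dropping it. Then pull the press handle all the way down to its stop so the pad bears on the tile, keep it down for a second or so, and ease the handle slowly back up until the lever is fully home; never let it spring back. Leave the hexagonal tile, the jar and the brush where they are.

Things in the scene. Friction and masses are not known exactly. Their poses are not given: they have to be found in the camera images.
- tile: The work piece: a rectangular white ceramic tile 100 long (its x) x 60 wide (its y) x 15 thick, 0.19 kg, lying flat and loose on the bench to the left or the right of the press. Origin at the centre of its underside, z up.
- press_seat (a point): Centre of the top face of the plywood backing board (120 along x, 80 along y, 6 thick, top 28 mm above the bench) on the grey press base (150 wide, 22 thick, from 100 mm in front of this point to 160 behind). Axes: x from the press front (robot side) to its back, y left, z up. The raised lever hangs over it: reach in from the front, tool leaning back to the robot by 25 to 45 degrees.
- press_hinge (a point): Middle of the lever's hinge line, 120 mm behind the backing board's centre and 45 mm above the bench. Axes as for press_seat; the lever turns about the y axis through this point.
- press_handle (a point): Middle of the lever's handle: a dark wooden round crossbar, 22 diameter, 152 long, along the press's y axis between two steel side arms (15 thick); can be pinched from above. It lies 253 mm from the hinge line: 10 mm in front of the backing board's centre and 262 mm above the bench with the lever home, 130 mm in front and 85 mm above the bench with the lever fully down.
- press_lever (a joint): Angle of the press lever in rad: 0 fully home (raised), growing as the handle is pulled forward and down, 0.87 at its lower stop. A spring drives it back home; holding it down with a tile in place takes about 10 to 15 N at the handle.
- press_pad: The press pad, carried by the lever between its side arms: aluminium plate with a rubber face 90 x 70, 17 thick, sprung so that it gives about 7 mm on the tile when the lever reaches its stop. Origin at the centre of its rubber face; with the lever home the face slopes, its z axis leaning back.
- hex_tile: A bystander: hexagonal white ceramic tile, 88 across its corners, 12 thick, loose on the bench on the other side of the press from the rectangular tile. Origin at the centre of its underside.
- jar: A bystander: a closed glaze jar, 64 diameter, 60 tall, standing. Origin at the centre of its underside.
- brush: A bystander: a flat brush lying on the bench. Origin near its middle, on the bench.
Not all that is in view belongs to the job. Leave any pink or turquoise look-alike of the tile alone.

How it is judged (in metres and radians):
On the way, in this order (a step that is already met when the one before it is completed fails the run):
1. the tile lies flat, square and central on the backing board, let go, with the lever still up (x of tile in the frame of press_seat between -0.01 and 0.01 m and y of tile in the frame of press_seat between -0.01 and 0.01 m and z of tile in the frame of press_seat between -0.004 and 0.005 m and angle between the x axis of tile and the x axis of press_seat, either way round below 0.14 rad and angle between tile's own z axis and vertical below 0.08 rad and contact force between the fingers and tile below 0.1 N and value of joint press_lever below 0.15 rad and linear speed of tile below 0.03 m/s), for 0.2 s.
2. the lever is held at its lower stop with the pad bearing on the tile (value of joint press_lever above 0.81 rad and contact force between press_pad and tile above 4 N), for 0.7 s.
3. the lever is back home (value of joint press_lever below 0.08 rad), for 0.2 s.
At the end, for the whole second after the job is handed in: The tile lies at rest flat on the backing board, its centre within 12 mm of the board's centre along each axis and its long side within 0.16 rad of the press's front-to-back line; the lever is home (below 0.08 rad) and still (x of tile in the frame of press_seat between -0.012 and 0.012 m and y of tile in the frame of press_seat between -0.012 and 0.012 m and z of tile in the frame of press_seat between -0.004 and 0.005 m and angle between the x axis of tile and the x axis of press_seat, either way round below 0.16 rad and angle between tile's own z axis and vertical below 0.08 rad and value of joint press_lever below 0.08 rad and linear speed of tile below 0.03 m/s and velocity of joint press_lever between -0.1 and 0.1 rad/s); the robot touches nothing.
It fails at once if the lever springs back faster than 1.5 rad/s (velocity of joint press_lever below -1.5 rad/s).
It fails at once if the tile is dropped or thrown (over 0.5 m/s while not held) (contact force between the fingers and tile below 0.1 N and linear speed of tile above 0.5 m/s).
It fails at once if the hexagonal tile, the jar or the brush is moved more than 30 mm (distance of any of hex_tile, jar, brush from where it was at the start of the episode above 0.03 m).
It also fails if it takes over 72 s, if anything falls off the work surface, if the arm or the gripper's body presses on something with over 40 N, if the wrist force passes 120 N, or if a joint passes its speed limit or range.

### The arm

A 6-joint arm with a two-finger parallel gripper is mounted at the origin on the work surface. World frame = base frame: x ahead of the robot, y to its left, z up, the work surface at z = 0. Lengths are in mm, angles in rad, forces in N, time in s.
With the tool pointing down it reaches from about 350 to 975 mm from the base axis. Payload 7.1 kg.
Tool frame: the origin (TCP) lies between the finger pads; the fingertips stand 19 mm ahead of it and the grasp point (between the pads) is the TCP (ctrl.tcp_to_tips is the distance from the TCP to the fingertips, in mm); z points along the fingers, y is the line along which they close (so a half turn about z gives the same grasp; the last joint's range is limited). The gripper opens to 88 mm and grips with 3 to 60 N. Pads are 20 mm wide; open, the fingers measure 115 mm over their backs; the gripper's body (75 mm by 178 mm) begins 61 mm behind the grasp point.
Start: joints at [1.283, 0.423, 1.63, -0, 1.089, -0.019], TCP at [165.953, 602.548, 241.675] pointing down, gripper open.
Joint ranges: [-3, 3], [-0.9, 2.11], [0.09, 2.58], [-1.31, 4.45], [0.11, 2.69], [-2.54, 2.54]. Speed limits (rad/s): [2.39, 2.39, 3.01, 3.14, 3.14, 3.14].

### API

Orientations are given as a rotation vector (axis times angle).
In Python, from workcell import status, optics, ctrl gives the robot as it stands. The module is installed in compiled form; this text tells all that it offers.
- The arm moves only by the shell command python3 -m inch 'ROWS'. ROWS is JSON, a list that holds one entry, the list of rows, each a list of 7 numbers: the shift along the tool's x, y, z in mm, then the turn, a rotation vector about the tool's x, y, z in rad, then the opening in per cent of the stroke, from 0 (shut) to 100 (fully open). A call has 1 to 20 rows; each row is the pose to reach, as a shift and turn from the pose commanded when the call began, along the tool's axes at that moment; what a row does not reach only later rows make up. A row lasts 1/10 s, in which the tool goes at most 50 mm and 8.59 degrees, less where a joint would pass 70% of its speed; a pose out of reach is approached as far as the arm can. A call with a gripper value outside its range is refused whole. The fingers move at their own pace and stop on an object; the grip force is fixed at half the most. Time passes only in rows, so rows that repeat a pose let the fingers close. It gives the time, the measured TCP pose, the force, the opening and the grip force at its end, in the units of the state.
- status.get_obs(): the state, without advancing time (a new reading comes with each control period).
- optics.get_image(name): name is "side" or "top"; returns a dict with "frame" (480x640x3 uint8, red, green, blue), "fx", "fy", "cx", "cy" (pixels), "rvec" (rotation vector, rad) and "tvec" (3), from world to camera coordinates, as OpenCV has them. Camera axes: x right, y down, z forward; pixel columns grow to the right and rows downward; lengths in mm; the calibration is good to about 2 mm. A picture is of the moment at which its call begins. There is no depth.
- ctrl.close_job(): hands the job in; it is judged then, once.
The state is a dict: "t": time; "qpos": joint angles; "qvel": joint speeds; "joint_torque": joint torques, N m; "ee_pos": TCP position; "orientation": TCP orientation; "ft_force": force on the tool from outside, world axes, zero at the start; "moment": the same for the moment, N m; "width": finger opening in mm; "grasp_force": force on a finger pad.
Only numpy, scipy, OpenCV 4.12 (cv2) and the standard library are available. Lean on these libraries where they do the work, as an engineer would, in place of code of your own. Each camera call takes 0.05 s, during which the arm holds its last target. There are 200 camera calls.

## Working session

There is one attempt and no reset: what is moved stays moved. The work goes in short steps, Python scripts to look and compute and a shell command to move; the robot and the scene stay as the last step left them, time stands still between calls to the robot, and variables do not carry over. Pictures are saved under pics/ and viewed, at most 13 in all, crops included, and the job is handed in when it is done.

```bash
mkdir -p pics
python3 - <<'E'
from workcell import status, optics, ctrl
import cv2,numpy as np
for n in("top","side"):
    d=optics.get_image(n); cv2.imwrite(f"pics/{n}0.png",d["frame"][:,:,::-1]); print(n,d["fx"],d["fy"],d["cx"],d["cy"],d["rvec"],d["tvec"])
o=status.get_obs();print(o["t"],o["ee_pos"],o["orientation"],o["ft_force"],o["width"],ctrl.tcp_to_tips)
E
```

```text
top 581.1144209594991 581.1144209594991 318.84779178414027 247.37769030294726 [ 2.17660114 -2.1753044   0.08894271] [  10.19106595  621.24028611 1655.80460704]
side 554.2225736230431 554.2225736230431 313.48345569896657 246.79568160243042 [ 2.15092905 -0.51179117  0.29535244] [-523.71690718  298.81747294 1360.44465288]
0.1 [165.82552252 602.10892595 240.99948185] [-4.20919376e-01 -3.11306557e+00  2.10325335e-03] [-0.03941105  0.42221823 -0.31732501] 87.60691304996638 19.0
```

View pics/top0.png

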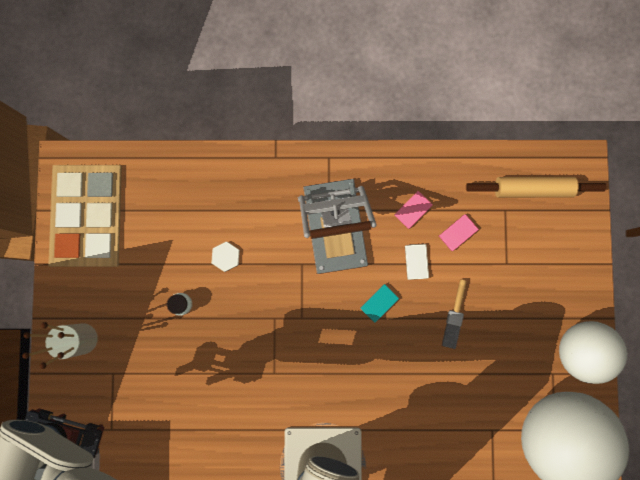

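View pics/side0.png

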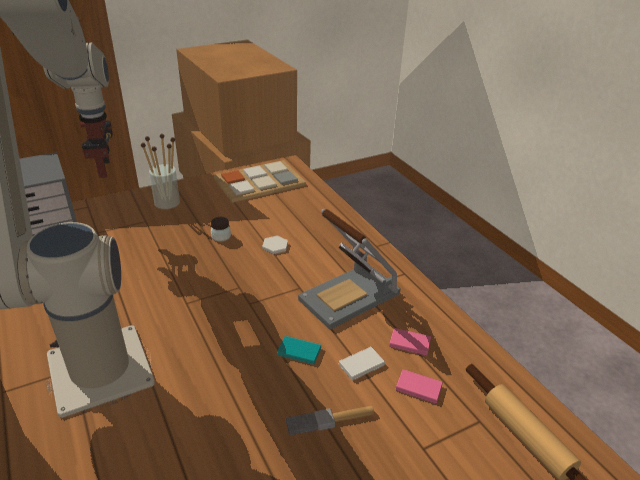

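The top view shows the press at about (338,230), seen from above with its handle at (340,228), and the hex tile at (226,256). Candidates for the tile, by pixel in the top view:
- White rectangle (417,261): fits, as it is white, loose, about 5:3, right of the press and opposite the hex tile.
- Turquoise (380,301) and pinks (413,210) and (459,232): look-alikes, wrong colour.
- Whites in the tray (70–100,185–245): square samples, not loose on the bench.

I'll confirm the white one in an enlarged crop.

Run:
```python
import cv2,numpy as np
a=cv2.imread("pics/top0.png")[170:290,290:450]; a=cv2.resize(a,None,fx=5,fy=5,interpolation=cv2.INTER_CUBIC); cv2.imwrite("pics/c1.png",a)
b=cv2.imread("pics/side0.png")[230:385,280:440]; b=cv2.resize(b,None,fx=3.8,fy=3.8,interpolation=cv2.INTER_CUBIC); cv2.imwrite("pics/c2.png",b)
```

```text
(no output)
```

View pics/c1.png

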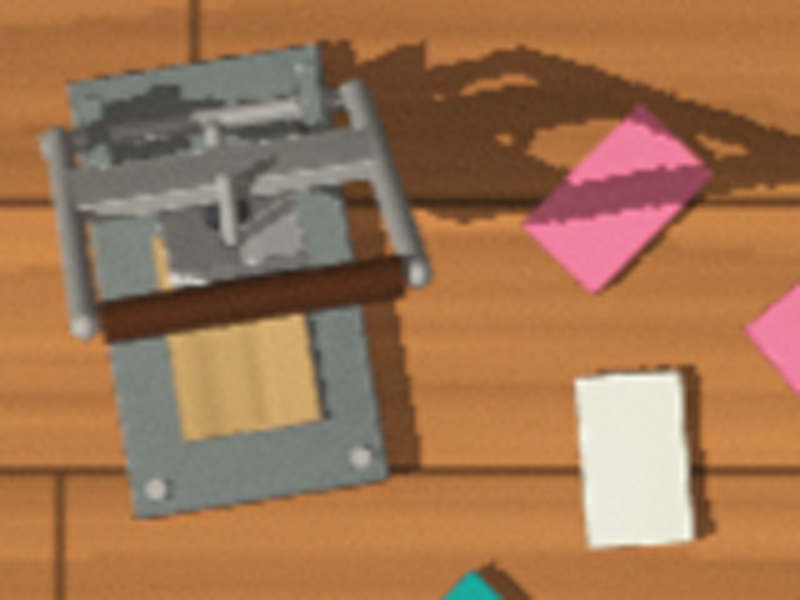

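View pics/c2.png

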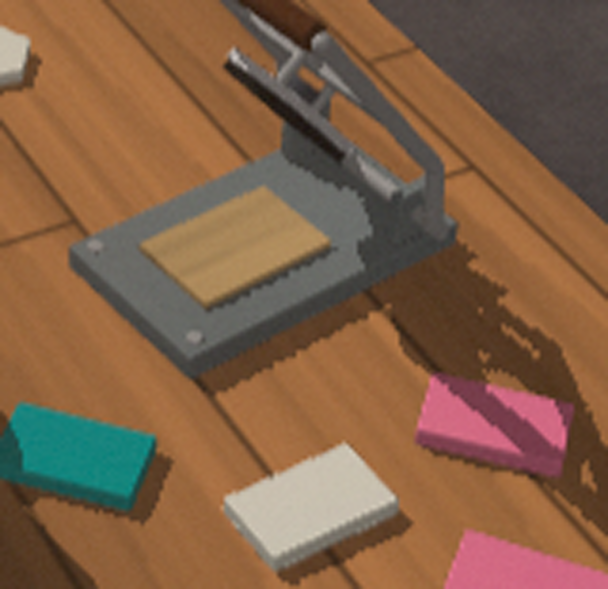

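White tile confirmed: its top face corners in crop 1 are (575,380), (680,371), (693,540) and (590,548), with thickness visible in crop 2. The board corners in the side crop are (141,244), (264,186), (330,243) and (207,305). The handle runs (105,320) to (403,275) in crop 1.

```bash
cat > h.py <<'E'
import cv2,numpy as np
from scipy.spatial.transform import Rotation as R
from workcell import status,optics,ctrl
K={"top":(581.114,318.848,247.378,[2.17660114,-2.1753044,0.08894271],[10.19106595,621.24028611,1655.80460704]),
"side":(554.2226,313.4835,246.7957,[2.15092905,-0.51179117,0.29535244],[-523.71690718,298.81747294,1360.44465288])}
def w(n,p,z):
    f,cx,cy,r,t=K[n];M=R.from_rotvec(r).as_matrix();c=-M.T@np.array(t)
    p=np.atleast_2d(np.array(p,float));d=np.c_[(p[:,0]-cx)/f,(p[:,1]-cy)/f,np.ones(len(p))]@M
    return c+d*((z-c[2])/d[:,2])[:,None]
def crop(p,f,o): return (np.array(p,float)+.5)/f-.5+np.array(o)
def proj(n,P):
    f,cx,cy,r,t=K[n];q=R.from_rotvec(r).apply(P)+t;return q[:,:2]/q[:,2:]*f+[cx,cy]
E
python3 - <<'E'
from h import *
np.set_printoptions(precision=1,suppress=True)
def rep(s,Q):
    print(s);print(Q[:,:2].tolist() and Q[:,:2]);print("mean",Q.mean(0)," sides",np.linalg.norm(np.roll(Q,-1,0)-Q,axis=1)); d=np.roll(Q,-1,0)-Q;print("ang",np.degrees(np.arctan2(d[:,1],d[:,0])))
T=lambda p:crop(p,5,(290,170)); S=lambda p:crop(p,3.8,(280,230))
rep("tile top",w("top",T([(575,380),(680,371),(693,540),(590,548)]),15))
rep("tile side",w("side",S([(224,507),(346,444),(397,498),(275,560)]),15))
rep("board side",w("side",S([(141,244),(264,186),(330,243),(207,305)]),28))
rep("board front top",w("top",T([(185,440),(322,417)]),28))
rep("base top",w("top",T([(67,83),(320,45),(388,476),(135,515)]),22))
rep("handle top",w("top",T([(105,321),(403,276)]),262))
E
```

```text
tile top
[[ 627.5 -239.3]
 [ 632.8 -300.5]
 [ 534.4 -306.6]
 [ 529.7 -246.8]]
mean [ 581.1 -273.3   15. ]  sides [61.5 98.6 59.9 98.1]
ang [ -85.1 -176.5   94.5    4.4]
tile side
[[ 527.6 -255. ]
 [ 629.6 -242.4]
 [ 633.7 -298.5]
 [ 534.7 -308.3]]
mean [ 581.4 -276.1   15. ]  sides [102.8  56.3  99.5  53.7]
ang [   7.1  -85.8 -174.4   97.6]
board side
[[593.7 -12.3]
 [711.1   6.8]
 [721.3 -72.9]
 [605.2 -92.3]]
mean [657.8 -42.7  28. ]  sides [118.9  80.3 117.7  80.8]
ang [   9.3  -82.7 -170.5   98.2]
board front top
[[591.5 -11.9]
 [604.9 -91. ]]
mean [598.2 -51.4  28. ]  sides [80.3 80.3]
ang [-80.4  99.6]
base top
[[ 801.5   57.1]
 [ 824.1  -91.2]
 [ 571.1 -129.4]
 [ 548.4   17. ]]
mean [686.3 -36.6  22. ]  sides [150.  255.9 148.2 256.2]
ang [ -81.3 -171.4   98.8    9. ]
handle top
[[ 635.    30.3]
 [ 657.7 -118.5]]
mean [646.4 -44.1 262. ]  sides [150.4 150.4]
ang [-81.3  98.7]
```

```bash
cat >> h.py <<'E'
def O(psi,tilt):
    p,t=np.radians([psi,tilt]);z=np.array([np.sin(t)*np.cos(p),np.sin(t)*np.sin(p),-np.cos(t)]);y=np.array([np.sin(p),-np.cos(p),0])
    return R.from_matrix(np.c_[np.cross(y,z),y,z])
def rel(p0,R0,p,Rt):
    return np.round(np.r_[R0.inv().apply(np.array(p)-p0),(R0.inv()*Rt).as_rotvec()*1.0],3)
def plan(*tg,start=None):
    "targets (x,y,z,psi,tilt): rows relative to the present pose"
    o=status.get_obs();p0,R0=start or (np.array(o["ee_pos"]),R.from_rotvec(o["orientation"]))
    np.set_printoptions(precision=3,suppress=True)
    for x,y,z,a,b in tg: print(rel(p0,R0,(x,y,z),O(a,b)))
E
python3 - <<'E'
from h import *
plan((430,150,300,95,0))
print("from A"); plan((565,-270,150,4.5,35),start=(np.array([430,150,300]),O(95,0)))
E
```

```text
[-374.752 -365.799  -58.512   -0.001    0.001    1.215]
from A
[-430.168   97.881  150.      -0.481    0.477    1.526]
```

```bash
python3 -m inch '[[[-375,-366,-58,0,0,1.215,100],[-375,-366,-58,0,0,1.215,100],[-375,-366,-58,0,0,1.215,100],[-375,-366,-58,0,0,1.215,100],[-375,-366,-58,0,0,1.215,100],[-375,-366,-58,0,0,1.215,100],[-375,-366,-58,0,0,1.215,100],[-375,-366,-58,0,0,1.215,100],[-375,-366,-58,0,0,1.215,100],[-375,-366,-58,0,0,1.215,100],[-375,-366,-58,0,0,1.215,100],[-375,-366,-58,0,0,1.215,100],[-375,-366,-58,0,0,1.215,100]]]'
python3 - <<'E'
from h import *
plan((565,-270,150,4.5,35))
E
```

```text
t: 1.4
ee_pos: [430.2, 149.7, 299.4]
orientation: [-2.125, -2.313, 0.001]
ft_force: [-0.5, 0.4, -0.4]
width: 87.9
grasp_force: 0.0
[-429.634   98.803  149.283   -0.481    0.478    1.523]
```

```bash
python3 -m inch '[[[-430,98,149,-0.481,0.478,1.523,100],[-430,98,149,-0.481,0.478,1.523,100],[-430,98,149,-0.481,0.478,1.523,100],[-430,98,149,-0.481,0.478,1.523,100],[-430,98,149,-0.481,0.478,1.523,100],[-430,98,149,-0.481,0.478,1.523,100],[-430,98,149,-0.481,0.478,1.523,100],[-430,98,149,-0.481,0.478,1.523,100],[-430,98,149,-0.481,0.478,1.523,100],[-430,98,149,-0.481,0.478,1.523,100],[-430,98,149,-0.481,0.478,1.523,100],[-430,98,149,-0.481,0.478,1.523,100],[-430,98,149,-0.481,0.478,1.523,100],[-430,98,149,-0.481,0.478,1.523,100],[-430,98,149,-0.481,0.478,1.523,100]]]'
python3 - <<'E'
from h import *
print(status.get_obs()["qpos"])
plan((581,-274.3,60,4.5,35),(581,-274.3,25,4.5,35))
E
```

```text
t: 2.9
ee_pos: [566.1, -269.3, 151.4]
orientation: [-2.97, -0.125, -0.939]
ft_force: [0.1, 0.2, 0.4]
width: 87.9
grasp_force: 0.0
[-0.64045803  0.45819808  2.01329315  1.14976222  0.42938887 -0.1695448 ]
[-40.745   6.067  83.1    -0.002  -0.002   0.005]
[-60.863   6.014 111.74   -0.002  -0.002   0.005]
```

```bash
python3 -m inch '[[[-20,3,42,0,0,0.005,100],[-41,6,83,0,0,0.005,100],[-41,6,83,0,0,0.005,100],[-48,6,93,0,0,0.005,100],[-55,6,103,0,0,0.005,100],[-61,6,112,0,0,0.005,100],[-61,6,112,0,0,0.005,100],[-61,6,112,0,0,0.005,100]]]'
python3 - <<'E'
from h import *
plan((581,-274.3,24,4.5,35))
for n in("top","side"): cv2.imwrite(f"pics/{n}1.png",optics.get_image(n)["frame"][:,:,::-1])
a=cv2.resize(cv2.imread("pics/side1.png")[280:420,260:430],None,fx=4,fy=4,interpolation=cv2.INTER_CUBIC);cv2.imwrite("pics/c3.png",a)
E
```

```text
t: 3.7
ee_pos: [580.9, -274.8, 26.2]
orientation: [-2.969, -0.114, -0.941]
ft_force: [0.4, -0.1, -0.4]
width: 87.9
grasp_force: 0.0
[-1.173 -0.503  1.887 -0.001 -0.003 -0.002]
```

View pics/c3.png

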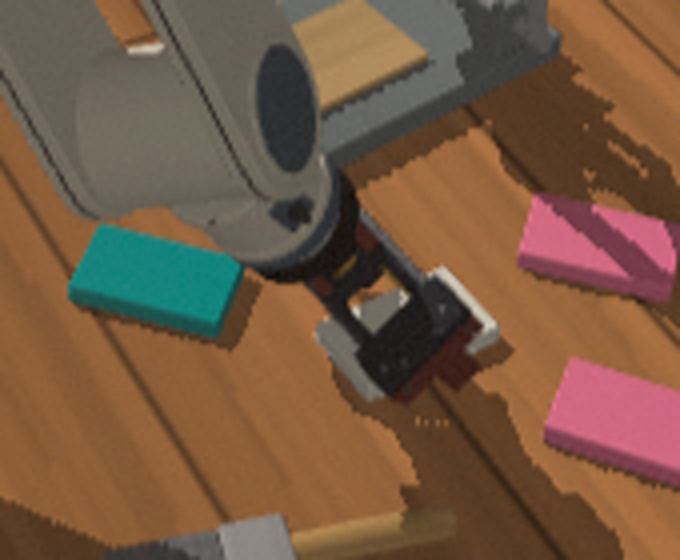

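The fingers straddle the white tile at about (410,340) in the crop, roughly central. I'll lower 2 mm and close.

```bash
python3 -m inch '[[[-1,0,2,0,0,0,100],[-1,0,2,0,0,0,60],[-1,0,2,0,0,0,50],[-1,0,2,0,0,0,40],[-1,0,2,0,0,0,30],[-1,0,2,0,0,0,30],[-1,0,2,0,0,0,30],[-1,0,2,0,0,0,30],[-1,0,2,0,0,0,30]]]'
python3 - <<'E'
from h import *
o=status.get_obs();p=o["ee_pos"];plan((p[0],p[1],p[2]+10,4.5,35),(p[0],p[1],p[2]+65,4.5,35))
E
```

```text
t: 4.7
ee_pos: [580.6, -274.7, 21.9]
orientation: [-2.969, -0.113, -0.938]
ft_force: [0.5, -0.9, 3.0]
width: 59.9
grasp_force: 30.6
[ 5.746 -0.027 -8.184 -0.001 -0.001 -0.003]
[ 37.348  -0.173 -53.199  -0.001  -0.001  -0.003]
```

```bash
python3 -m inch '[[[3,0,-4,0,0,0,30],[6,0,-8,0,0,0,30],[14,0,-20,0,0,0,30],[25,0,-36,0,0,0,30],[37,0,-53,0,0,0,30],[37,0,-53,0,0,0,30],[37,0,-53,0,0,0,30]]]'
python3 - <<'E'
from h import *
print(status.get_obs()["qpos"])
q=[(480,-240,100,4.5,35),(480,-72,100,8.9,35)]
plan(*q)
E
python3 -c "
from h import *
for n in('side',): cv2.imwrite('pics/side2.png',cv2.resize(optics.get_image(n)['frame'][200:440,200:460,::-1],None,fx=3,fy=3-.6))"
```

```text
t: 5.4
ee_pos: [580.2, -274.7, 86.5]
orientation: [-2.97, -0.114, -0.938]
ft_force: [-0.3, 0.8, -2.8]
width: 59.7
grasp_force: 30.0
[-0.63177473  0.59668425  1.9943971   1.41912334  0.3894986  -0.44739715]
[-71.91  -42.338 -66.842  -0.001  -0.001  -0.002]
[ -61.528 -209.839  -59.116    0.043   -0.001   -0.065]
```

View pics/side2.png

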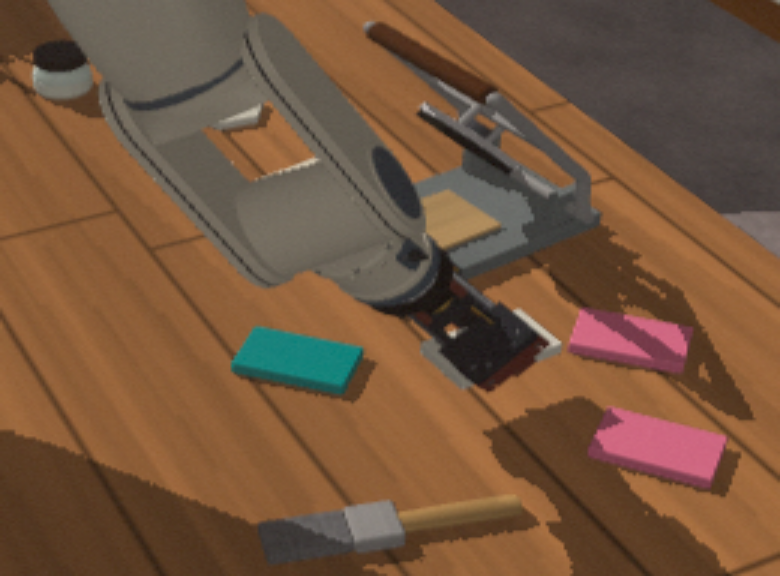

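```bash
cat > ik.py <<'E'
from h import *
from scipy.optimize import least_squares
D=[([1.283,.423,1.63,0,1.089,-.019],[165.953,602.548,241.675],[-4.20919376e-01,-3.11306557,2.10325335e-03]),
([-0.64045803,0.45819808,2.01329315,1.14976222,0.42938887,-0.1695448],[566.1,-269.3,151.4],[-2.97,-.125,-.939]),
([-0.63177473,0.59668425,1.9943971,1.41912334,0.3894986,-0.44739715],[580.2,-274.7,86.5],[-2.97,-.114,-.938])]
def rot(a,x): return R.from_euler(a,x)
def fk(q,L,s4,s6):
    a1,d1,L2,L3,d6=L
    A=rot("z",q[0])*rot("y",q[1]);B=A*rot("y",q[2]);C=B*rot("z",s4*q[3])*rot("y",q[4])*rot("z",s6*q[5])
    p=rot("z",q[0]).apply([a1,0,d1])+A.apply([0,0,L2])+B.apply([0,0,L3])+C.apply([0,0,d6])
    return p,C
E
python3 - <<'E'
from ik import *
for s4 in(1,-1):
    def f(L): return np.concatenate([fk(q,L,s4,1)[0]-p for q,p,_ in D])
    s=least_squares(f,[0,200,400,400,200]);print(s4,s.x,s.fun.round(1))
    for s6 in(1,-1):print(s6,[(( fk(q,s.x,s4,s6)[1].inv()*R.from_rotvec(r)).as_rotvec()).round(3) for q,p,r in D])
E
```

```text
1 [ 34.97918289 459.85992117 357.69104695 487.80930958 310.45067878] [  8.3 -13.9   7.7   9.6 -12.6  -7.1  -6.   -1.1  -0.6]
1 [array([1.000e-03, 1.000e-03, 1.571e+00]), array([0.   , 0.   , 1.571]), array([-0.  , -0.  ,  1.57])]
-1 [array([1.000e-03, 1.000e-03, 1.533e+00]), array([0.   , 0.   , 1.232]), array([-0.   , -0.   ,  0.676])]
-1 [ 331.29494599 -764.01558376  777.38893678   10.25581215 -282.17811955] [ 21.3  29.9 -19.4 -53.2  20.7   4.7   7.5 -24.1  14.7]
1 [array([1.000e-03, 1.000e-03, 1.571e+00]), array([ 0.824, -0.584, -2.327]), array([ 0.842, -0.296, -1.792])]
-1 [array([1.000e-03, 1.000e-03, 1.533e+00]), array([ 0.774, -0.774, -2.63 ]), array([ 0.758, -0.758, -2.608])]
```

```bash
cat >> ik.py <<'E'
def fk(q,L):
    d1,L2,L3,d6,e,w=L
    A=rot("z",q[0])*rot("y",q[1]);B=A*rot("y",q[2]);F=B*rot("z",q[3])*rot("y",q[4]);C=F*rot("z",q[5]+np.pi/2)
    return np.array([0,0,d1])+A.apply([0,0,L2])+B.apply([e,0,L3])+F.apply([w,0,d6]),C
Lf=least_squares(lambda L:np.concatenate([fk(q,L)[0]-p for q,p,_ in D]),[300,400,400,250,0,0])
L=Lf.x
lo=np.array([-3,-.9,.09,-1.31,.11,-2.54]);hi=np.array([3,2.11,2.58,4.45,2.69,2.54])
def ik(x,y,z,a,b,q0):
    T=O(a,b)
    def f(q): p,C=fk(q,L);return np.r_[(p-[x,y,z])/100,(C.inv()*T).as_rotvec()]
    return least_squares(f,np.clip(q0,lo+.01,hi-.01),bounds=(lo,hi))
E
python3 - <<'E'
from ik import *
np.set_printoptions(precision=3,suppress=True)
print(L,Lf.fun.round(1))
for t in(25,30,35,40):
  for z in(52,):
    for T in((657,-42,52,8.9,t),(500,-67,80,8.9,t),(581,-274,24,4.5,t)):
      for q0 in([-.2,.6,1.9,.1,.3,1.4],[-.2,.6,1.9,1.5,.3,-.4],[-.2,.6,1.9,3,.3,-1.6]):
        s=ik(*T,q0); 
        if s.cost<1e-4: print(T,s.x,round(s.cost,6))
E
```

```text
[336.854 562.701 502.493 297.65   87.647  10.538] [11.4 -3.4 -0.  -0.3 -0.4 -0.7  0.3  0.3  0.7]
(657, -42, 52, 8.9, 25) [-0.126  0.636  1.908  0.592  0.211  0.733] 0.0
(657, -42, 52, 8.9, 25) [-0.126  0.636  1.908  0.592  0.211  0.733] 0.0
(657, -42, 52, 8.9, 25) [-0.126  0.636  1.908  0.592  0.211  0.733] 0.0
(500, -67, 80, 8.9, 25) [-0.252  0.463  2.234  1.336  0.173 -0.135] 0.0
(500, -67, 80, 8.9, 25) [-0.252  0.463  2.234  1.336  0.173 -0.135] 0.0
(500, -67, 80, 8.9, 25) [-0.252  0.463  2.234  1.336  0.173 -0.135] 0.0
(581, -274, 24, 4.5, 25) [-0.573  0.693  1.907  0.961  0.318  0.03 ] 0.0
(581, -274, 24, 4.5, 25) [-0.573  0.693  1.907  0.961  0.318  0.03 ] 0.0
(581, -274, 24, 4.5, 25) [-0.573  0.693  1.907  0.961  0.318  0.03 ] 0.0
(657, -42, 52, 8.9, 30) [-0.147  0.643  1.967  1.393  0.152 -0.083] 0.0
(657, -42, 52, 8.9, 30) [-0.147  0.643  1.967  1.393  0.152 -0.083] 0.0
(657, -42, 52, 8.9, 30) [-0.147  0.643  1.967  1.393  0.152 -0.083] 0.0
(500, -67, 80, 8.9, 30) [-0.274  0.486  2.29   2.077  0.24  -0.897] 0.0
(500, -67, 80, 8.9, 30) [-0.274  0.486  2.29   2.077  0.24  -0.8
[... 900 characters left out ...]
) [-0.63   0.727  1.989  1.726  0.387 -0.779] 0.0
(657, -42, 52, 8.9, 40) [-0.164  0.688  2.063  2.504  0.346 -1.211] 0.0
(657, -42, 52, 8.9, 40) [-0.164  0.688  2.063  2.504  0.346 -1.211] 0.0
(657, -42, 52, 8.9, 40) [-0.164  0.688  2.063  2.504  0.346 -1.211] 0.0
(500, -67, 80, 8.9, 40) [-0.318  0.568  2.368  2.514  0.522 -1.384] 0.0
(500, -67, 80, 8.9, 40) [-0.318  0.568  2.368  2.514  0.522 -1.384] 0.0
(500, -67, 80, 8.9, 40) [-0.318  0.568  2.368  2.514  0.522 -1.384] 0.0
(581, -274, 24, 4.5, 40) [-0.655  0.755  2.02   1.948  0.481 -1.025] 0.0
(581, -274, 24, 4.5, 40) [-0.655  0.755  2.02   1.948  0.481 -1.025] 0.0
(581, -274, 24, 4.5, 40) [-0.655  0.755  2.02   1.948  0.481 -1.025] 0.0
```

Run:
```python
from h import *
plan((510,-240,100,4.5,35),(510,-66,100,8.9,35))
```

```text
[-46.782 -39.77  -50.009  -0.002  -0.     -0.003]
[ -36.123 -213.254  -41.902    0.042   -0.      -0.066]
```

```bash
python3 -m inch '[[[-16,-13,-17,0,0,0,30],[-31,-26,-33,0,0,0,30],[-47,-40,-50,0,0,0,30],[-45,-65,-49,0.01,0,-0.01,30],[-44,-90,-48,0.015,0,-0.02,30],[-42,-115,-47,0.02,0,-0.03,30],[-41,-140,-45,0.025,0,-0.04,30],[-39,-165,-44,0.03,0,-0.05,30],[-38,-190,-43,0.036,0,-0.06,30],[-36,-213,-42,0.042,0,-0.066,30],[-36,-213,-42,0.042,0,-0.066,30],[-36,-213,-42,0.042,0,-0.066,30]]]'
python3 - <<'E'
from h import *
c,s=np.cos(np.radians(8.9)),np.sin(np.radians(8.9))
g=lambda u,z:(657.3+u*c,-42.1+u*s,z,8.9,35)
plan(g(-100,66),g(0,66),g(0,56),g(0,52))
for n in("top",): cv2.imwrite(f"pics/{n}3.png",cv2.resize(optics.get_image(n)["frame"][170:330,270:450,::-1],None,fx=4,fy=3.75,interpolation=cv2.INTER_CUBIC))
E
```

```text
t: 6.65
ee_pos: [510.1, -66.3, 99.8]
orientation: [-2.944, -0.23, -0.927]
ft_force: [0.1, -1.8, -1.7]
width: 59.5
grasp_force: 30.0
[20.922 -1.093 55.912  0.     0.001  0.001]
[102.887  -1.045 113.199   0.      0.001   0.001]
[ 97.158  -1.049 121.396   0.      0.001   0.001]
[ 94.867  -1.05  124.674   0.      0.001   0.001]
```

View pics/top3.png

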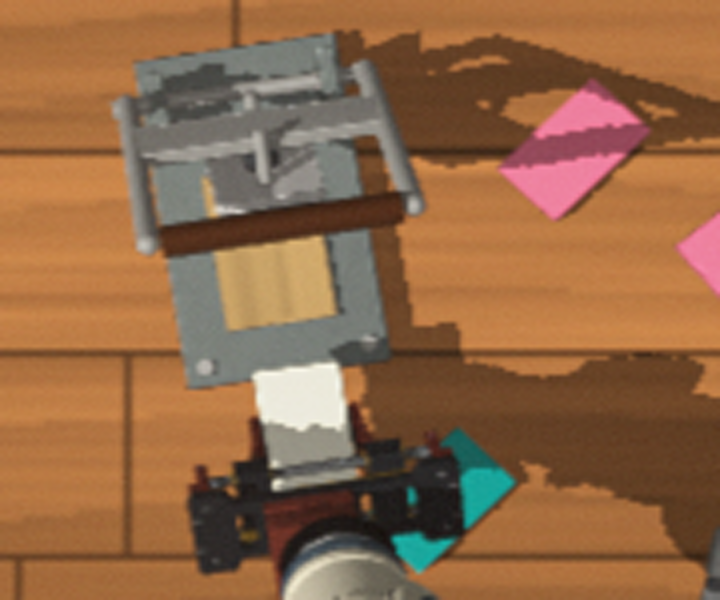

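The tile is square in the gripper, its far edge at (253,373) to (341,364) in this crop, with the path to the board clear. I'll measure its offset in the hand.

Run:
```python
from h import *
np.set_printoptions(precision=1,suppress=True)
p=(np.array([(253,373),(341,364),(355,455),(272,488)],float)+.5)/[4,3.75]-.5+[270,170]
Q=w("top",p,93);print(Q)
u=np.array([np.cos(.1553),np.sin(.1553)]);v=np.array([-u[1],u[0]])
d=Q[:,:2]-status.get_obs()["ee_pos"][:2];print(d@u,d@v)
print(np.degrees(np.arctan2(*(Q[0]-Q[3])[1::-1])),np.degrees(np.arctan2(*(Q[1]-Q[2])[1::-1])),np.degrees(np.arctan2(*(Q[0]-Q[1])[1::-1]))-90)
```

```text
[[555.1 -28.6  93. ]
 [561.8 -89.6  93. ]
 [494.8 -99.   93. ]
 [470.5 -41.6  93. ]]
[ 50.2  47.3 -20.4 -35.5] [ 30.9 -30.4 -29.3  31.1]
8.727673293657903 7.94475763758929 6.260905147197008
```

```bash
python3 -m inch '[[[10,-1,28,0,0,0,30],[21,-1,56,0,0,0,30],[37,-1,67,0,0,0,30],[54,-1,79,0,0,0,30],[70,-1,90,0,0,0,30],[87,-1,102,0,0,0,30],[103,-1,113,0,0,0,30],[103,-1,113,0,0,0,30],[100,-1,117,0,0,0,30],[97,-1,121,0,0,0,30],[95,-1,124.5,0,0,0,30],[95,-1,124.5,0,0,0,30],[95,-1,124.5,0,0,0,30]]]'
python3 - <<'E'
from h import *
plan((657.3,-42.1,50.5,8.9,35))
cv2.imwrite("pics/side4.png",cv2.resize(optics.get_image("side")["frame"][210:360,270:440,::-1],None,fx=4,fy=4,interpolation=cv2.INTER_CUBIC))
E
```

```text
t: 8.0
ee_pos: [657.1, -43.4, 52.9]
orientation: [-2.945, -0.227, -0.928]
ft_force: [0.1, 0.6, -1.8]
width: 60.0
grasp_force: 30.0
[-1.061 -1.235  2.199  0.001  0.    -0.001]
```

View pics/side4.png

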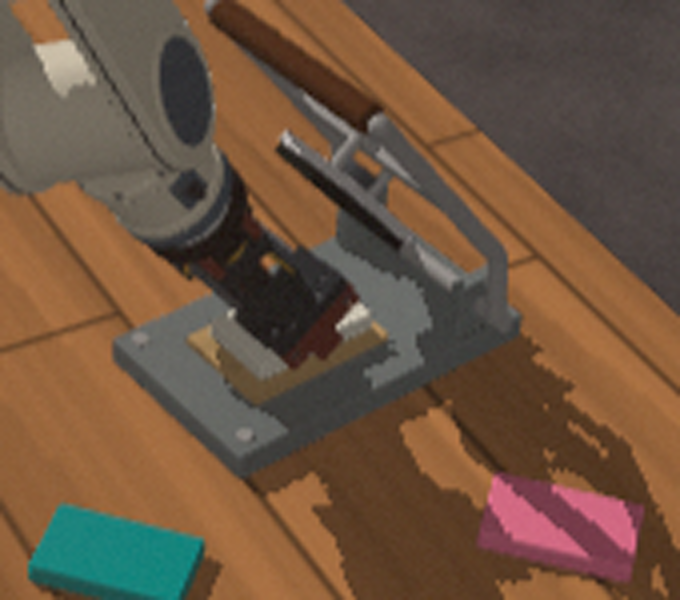

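The tile is just above the board and central, with its front edge at about (245,345) and the board front at (200,350). I'll lower to contact and read the force.

```bash
python3 -m inch '[[[-0.5,-1,1,0,0,0,30],[-1,-1,2,0,0,0,30],[-1.3,-1,2.6,0,0,0,30],[-1.3,-1,2.6,0,0,0,30],[-1.3,-1,2.6,0,0,0,30]]]'
```

```text
t: 8.55
ee_pos: [658.1, -41.4, 50.5]
orientation: [-2.944, -0.229, -0.93]
ft_force: [0.5, 0.7, -1.9]
width: 59.8
grasp_force: 30.0
```

```bash
python3 -m inch '[[[-0.3,0,0.4,0,0,0,30],[-0.6,0,0.8,0,0,0,30],[-0.6,0,0.8,0,0,0,30]]]'
```

```text
t: 8.85
ee_pos: [658.2, -41.4, 50.0]
orientation: [-2.943, -0.229, -0.931]
ft_force: [-1.9, -0.1, 4.4]
width: 59.3
grasp_force: 30.4
```

```bash
python3 -m inch '[[[0,0,0,0,0,0,70],[0,0,0,0,0,0,74],[0,0,0,0,0,0,85],[0,0,0,0,0,0,100],[0,0,0,0,0,0,100],[0,0,0,0,0,0,100],[0,0,-15,0,0,0,100],[0,0,-40,0,0,0,100],[0,0,-80,0,0,0,100],[0,0,-120,0,0,0,100],[0,0,-160,0,0,0,100],[0,0,-160,0,0,0,100]]]'
python3 - <<'E'
from h import *
print(status.get_obs()["qpos"])
cv2.imwrite("pics/side5.png",cv2.resize(optics.get_image("side")["frame"][210:360,270:440,::-1],None,fx=4,fy=4,interpolation=cv2.INTER_CUBIC))
E
```

```text
t: 10.05
ee_pos: [566.4, -55.8, 182.1]
orientation: [-2.944, -0.229, -0.932]
ft_force: [0.8, -0.8, 0.5]
width: 87.5
grasp_force: 0.0
[-0.22886692  0.30775005  2.1679617   1.19040884  0.23267217  0.07013844]
```

View pics/side5.png

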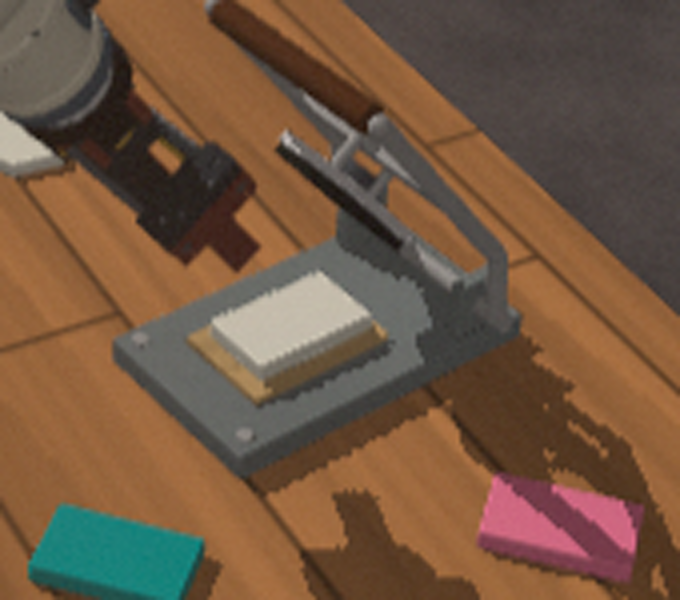

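The tile lies flat on the board with a border all round. Its top corners are near (210,325), (318,272), (373,317) and (264,367). I'll check that numerically.

Run:
```python
from h import *
np.set_printoptions(precision=1,suppress=True)
# predicted pixels in crop for tile at centre of seat (top face z=43, bottom z=28), vs picture
u=np.array([np.cos(.1553),np.sin(.1553)]);v=np.array([-u[1],u[0]])
s=np.array([657.3,-42.1])
for hx,hy,z in((50,30,43),(50,30,28),(60,40,28)):
    P=np.array([[*(s+a*hx*u+b*hy*v),z] for a,b in((-1,1),(1,1),(1,-1),(-1,-1))])
    print(z,((proj("side",P)-[270,210]+.5)*4-.5))
# measured from white mask
im=cv2.imread("pics/side5.png");hs=cv2.cvtColor(im,cv2.COLOR_BGR2HSV)
m=((hs[:,:,1]<45)&(hs[:,:,2]>150)).astype(np.uint8);m[:240]=0;m[420:]=0
k=max(cv2.findContours(m,0,2)[0],key=cv2.contourArea);print(cv2.approxPolyDP(k,8,True)[:,0])
```

```text
43 [[206.3 323.3]
 [316.6 272.2]
 [370.5 316.3]
 [259.1 370.1]]
28 [[205.6 339.6]
 [315.3 288.2]
 [368.9 332.5]
 [258.1 386.5]]
28 [[185.8 337.2]
 [317.2 276.2]
 [388.8 334.8]
 [255.6 400.2]]
[[369 314]
 [318 271]
 [212 324]
 [265 365]]
```

Tile is within about 3 mm of central, well inside tolerance. Next the handle: I'll retreat upward, turn the tool to pinch it, and compute the waypoints.

Run:
```python
from ik import *
np.set_printoptions(precision=3,suppress=True)
for T in((500,-66,350,98.9,0),(647,-44,340,98.9,0),(647,-44,260,98.9,0),(529,-62,83,98.9,0)):
    s=ik(*T,[-.1,.4,1.6,0,1.1,.2]);print(T,s.x,s.cost)
plan((480,-69,350,8.9,35),(480,-69,350,98.9,0))
```

```text
(500, -66, 350, 98.9, 0) [-0.131  0.123  1.782 -0.     1.237 -0.287] 1.7593705507296575e-22
(647, -44, 340, 98.9, 0) [-0.068  0.366  1.489  0.     1.287 -0.223] 2.536724235701103e-29
(647, -44, 260, 98.9, 0) [-0.068  0.438  1.562  0.     1.142 -0.223] 5.655991645858215e-19
(529, -62, 83, 98.9, 0) [-0.117  0.534  1.907 -0.     0.701 -0.272] 1.7777979260077935e-26
[  24.978    0.015 -186.279    0.002   -0.003    0.001]
[  24.978    0.015 -186.279    0.483   -0.479   -1.517]
```

```bash
python3 -m inch '[[[12,0,-90,0,0,0,100],[25,0,-186,0,0,0,100],[25,0,-186,0,0,0,100],[25,0,-186,0,0,0,80],[25,0,-186,0,0,0,45],[25,0,-186,0.483,-0.479,-1.517,45],[25,0,-186,0.483,-0.479,-1.517,45],[25,0,-186,0.483,-0.479,-1.517,45],[25,0,-186,0.483,-0.479,-1.517,45],[25,0,-186,0.483,-0.479,-1.517,45],[25,0,-186,0.483,-0.479,-1.517,45],[25,0,-186,0.483,-0.479,-1.517,45],[25,0,-186,0.483,-0.479,-1.517,45],[25,0,-186,0.483,-0.479,-1.517,45],[25,0,-186,0.483,-0.479,-1.517,45],[25,0,-186,0.483,-0.479,-1.517,45],[25,0,-186,0.483,-0.479,-1.517,45],[25,0,-186,0.483,-0.479,-1.517,45],[25,0,-186,0.483,-0.479,-1.517,45],[25,0,-186,0.483,-0.479,-1.517,45]]]'
python3 - <<'E'
from h import *
plan((647,-44,335,98.9,0),(647,-44,260,98.9,0))
E
```

```text
t: 12.1
ee_pos: [481.7, -68.9, 346.8]
orientation: [-2.042, -2.383, -0.0]
ft_force: [0.2, -0.7, -0.2]
width: 39.5
grasp_force: 0.0
[ -0.856 167.219  11.43   -0.002  -0.003  -0.001]
[ -1.063 167.377  86.429  -0.002  -0.003  -0.001]
```

```bash
python3 -m inch '[[[0,40,3,0,0,0,45],[0,80,6,0,0,0,45],[0,120,9,0,0,0,45],[-1,167,11,0,0,0,45],[-1,167,11,0,0,0,45],[-1,167,30,0,0,0,45],[-1,167,45,0,0,0,45],[-1,167,60,0,0,0,45],[-1,167,75,0,0,0,45],[-1,167,86,0,0,0,45],[-1,167,86,0,0,0,45]]]'
python3 - <<'E'
from h import *
plan((647,-44,260,98.9,0))
cv2.imwrite("pics/side6.png",cv2.resize(optics.get_image("side")["frame"][190:320,270:430,::-1],None,fx=4,fy=4,interpolation=cv2.INTER_CUBIC))
E
```

```text
t: 13.2
ee_pos: [645.7, -43.7, 258.7]
orientation: [-2.038, -2.383, 0.004]
ft_force: [0.3, 0.8, 0.2]
width: 39.3
grasp_force: 0.0
[-0.447  1.236 -1.267 -0.005 -0.002  0.   ]
```

View pics/side6.png

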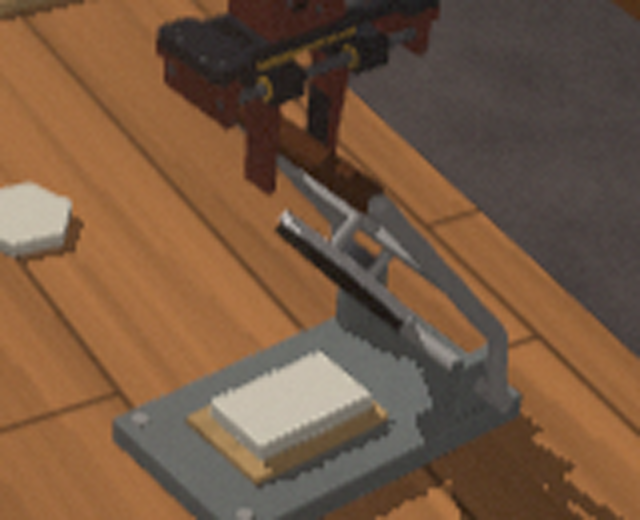

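The fingers straddle the handle, with the front finger at (262,160) and the rear behind the bar at (325,120). I'll close.

```bash
python3 -m inch '[[[0,0,0,0,0,0,30],[0,0,0,0,0,0,20],[0,0,0,0,0,0,15],[0,0,0,0,0,0,15],[0,0,0,0,0,0,15],[0,0,0,0,0,0,15]]]'
python3 - <<'E'
from h import *
p=np.array(status.get_obs()["ee_pos"]);u=np.array([np.cos(.1553),np.sin(.1553)])
th0=np.arctan2(217,-130)
print("tool frame from O(98.9,0): x,y,z=",O(98.9,0).as_matrix().round(3).tolist())
for l in np.linspace(0,.88,12):
    dx=253*(np.cos(th0+l)-np.cos(th0));dz=253*(np.sin(th0+l)-np.sin(th0));print(round(l,2),"y",round(dx,1),"z",round(-dz,1))
E
```

```text
t: 13.85
ee_pos: [647.1, -43.8, 261.3]
orientation: [-2.04, -2.386, 0.001]
ft_force: [-1.1, -0.3, 3.6]
width: 21.2
grasp_force: 30.0
tool frame from O(98.9,0): x,y,z= [[-0.155, 0.988, 0.0], [0.988, 0.155, 0.0], [0.0, 0.0, -1.0]]
0.0 y 0.0 z -0.0
0.08 y -16.9 z 11.1
0.16 y -32.9 z 23.5
0.24 y -47.9 z 37.1
0.32 y -61.7 z 51.9
0.4 y -74.3 z 67.8
0.48 y -85.5 z 84.6
0.56 y -95.4 z 102.2
0.64 y -103.9 z 120.6
0.72 y -110.8 z 139.6
0.8 y -116.3 z 159.1
0.88 y -120.1 z 179.0
```

```bash
python3 -m inch '[[[0,-8,5,0,0,0,15],[0,-17,11,0,0,0,15],[0,-25,17,0,0,0,15],[0,-33,23.5,0,0,0,15],[0,-40,30,0,0,0,15],[0,-48,37,0,0,0,15],[0,-55,44,0,0,0,15],[0,-62,52,0,0,0,15],[0,-68,60,0,0,0,15],[0,-74,68,0,0,0,15],[0,-74,68,0,0,0,15]]]'
```

```text
t: 14.95
ee_pos: [572.6, -55.2, 191.4]
orientation: [-2.039, -2.385, 0.002]
ft_force: [5.0, 3.2, 0.9]
width: 21.1
grasp_force: 30.0
```

```bash
python3 -m inch '[[[0,-6,8,0,0,0,15],[0,-11,17,0,0,0,15],[0,-16,25,0,0,0,15],[0,-21,34,0,0,0,15],[0,-25,43,0,0,0,15],[0,-29.5,53,0,0,0,15],[0,-33,62,0,0,0,15],[0,-36.5,72,0,0,0,15],[0,-39,81,0,0,0,15],[0,-42,91,0,0,0,15],[0,-43,97,0,0,0,15],[0,-44.5,103,0,0,0,15],[0,-44.5,103,0,0,0,15]]]'
python3 - <<'E'
from h import *
p=np.array(status.get_obs()["ee_pos"]);u=np.array([np.cos(.1553),np.sin(.1553)])
a=(p[:2]-[657.3,-42.1])@u-120;b=p[2]-45+2;print(np.hypot(a,b),np.arctan2(b,a)-np.arctan2(217,-130))
E
```

```text
t: 16.25
ee_pos: [530.8, -61.9, 90.1]
orientation: [2.042, 2.388, 0.002]
ft_force: [7.2, 5.8, 7.9]
width: 21.2
grasp_force: 30.0
252.41953285442543 0.8434082563771539
```

```bash
python3 -m inch '[[[0,-0.3,2,0,0,0,15],[0,-0.6,4,0,0,0,15],[0,-1,6,0,0,0,15],[0,-1,6,0,0,0,15]]]'; python3 -m inch '[[[0,-0.2,1.5,0,0,0,15],[0,-0.2,1.5,0,0,0,15]]]'
```

```text
t: 16.65
ee_pos: [530.0, -62.0, 84.6]
orientation: [2.041, 2.387, 0.003]
ft_force: [6.5, 4.7, 9.8]
width: 21.7
grasp_force: 30.0
t: 16.85
ee_pos: [529.9, -62.0, 83.6]
orientation: [2.041, 2.387, 0.003]
ft_force: [4.5, 6.5, 14.5]
width: 21.1
grasp_force: 30.0
```

Run:
```python
from h import *
cv2.imwrite("pics/side7.png",cv2.resize(optics.get_image("side")["frame"][210:360,270:440,::-1],None,fx=4,fy=4,interpolation=cv2.INTER_CUBIC))
```

```text
(no output)
```

View pics/side7.png

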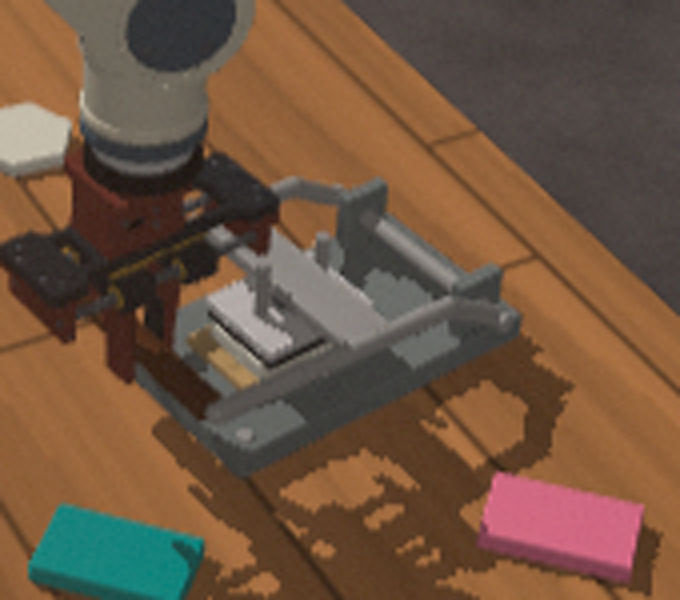

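The lever is down: the pad at (265,325) sits on the tile and the handle at (175,375) is near the board front. I'll press 2 mm further against the stop and hold.

```bash
python3 -m inch '[[[0,-0.2,1,0,0,0,15],[0,-0.3,2,0,0,0,15],[0,-0.3,2,0,0,0,15],[0,-0.3,2,0,0,0,15],[0,-0.3,2,0,0,0,15],[0,-0.3,2,0,0,0,15],[0,-0.3,2,0,0,0,15],[0,-0.3,2,0,0,0,15],[0,-0.3,2,0,0,0,15],[0,-0.3,2,0,0,0,15],[0,-0.3,2,0,0,0,15],[0,-0.3,2,0,0,0,15],[0,-0.3,2,0,0,0,15],[0,-0.3,2,0,0,0,15],[0,-0.3,2,0,0,0,15]]]'
python3 - <<'E'
th0=__import__("math")
m=th0;b=m.atan2(217,-130)
for l in [.88,.82,.74,.66,.58,.5,.42,.34,.26,.18,.1,.04,0,-.005]:
    print(l,round(253*(m.cos(b+l)-m.cos(b+.88)),1),round(-253*(m.sin(b+l)-m.sin(b+.88)),1))
E
```

```text
t: 18.4
ee_pos: [529.7, -62.1, 82.6]
orientation: [2.041, 2.387, 0.003]
ft_force: [1.8, 6.1, 25.1]
width: 21.5
grasp_force: 30.0
0.88 0.0 -0.0
0.82 2.7 -14.9
0.74 7.8 -34.5
0.66 14.3 -53.7
0.58 22.4 -72.2
0.5 32.0 -90.1
0.42 42.9 -107.1
0.34 55.2 -123.2
0.26 68.7 -138.2
0.18 83.3 -152.2
0.1 99.1 -164.9
0.04 111.5 -173.6
0 120.1 -179.0
-0.005 121.2 -179.6
```

Force rose to 25 N, so it is on the stop, and it was held 1.5 s. Easing back up along the arc.

```bash
python3 -m inch '[[[0,0.5,-4,0,0,0,15],[0,1.5,-9,0,0,0,15],[0,2.7,-15,0,0,0,15],[0,5,-25,0,0,0,15],[0,8,-35,0,0,0,15],[0,11,-45,0,0,0,15],[0,14.5,-54,0,0,0,15],[0,18.5,-63,0,0,0,15],[0,22.5,-72,0,0,0,15],[0,27,-81,0,0,0,15],[0,32,-90,0,0,0,15],[0,37,-99,0,0,0,15],[0,43,-107,0,0,0,15],[0,49,-115,0,0,0,15],[0,55,-123,0,0,0,15],[0,62,-131,0,0,0,15],[0,68.5,-138.5,0,0,0,15],[0,68.5,-138.5,0,0,0,15]]]'
```

```text
t: 20.2
ee_pos: [598.9, -51.2, 217.4]
orientation: [2.041, 2.387, 0.005]
ft_force: [19.8, 3.7, -16.4]
width: 21.4
grasp_force: 30.0
```

```bash
python3 -m inch '[[[0,7,-7,0,0,0,15],[0,14.5,-14,0,0,0,15],[0,22,-20.5,0,0,0,15],[0,30,-27,0,0,0,15],[0,37,-31.5,0,0,0,15],[0,43,-36,0,0,0,15],[0,47,-38.5,0,0,0,15],[0,50,-40.5,0,0,0,15],[0,52,-42,0,0,0,15],[0,52,-42,0,0,0,15],[0,52,-42,0,0,0,15]]]'
```

```text
t: 21.3
ee_pos: [645.7, -43.8, 257.3]
orientation: [-2.037, -2.383, 0.006]
ft_force: [6.9, 1.7, -11.5]
width: 21.2
grasp_force: 30.0
```

Residual force is radial to the hinge and the lever is almost home. I'll nudge rearward onto the home stop.

```bash
python3 -m inch '[[[0,1,0,0,0,0,15],[0,2,0,0,0,0,15],[0,3,0.3,0,0,0,15],[0,3,0.3,0,0,0,15],[0,3,0.3,0,0,0,15]]]'
```

```text
t: 21.8
ee_pos: [648.5, -43.3, 259.2]
orientation: [-2.038, -2.383, 0.006]
ft_force: [-4.3, 0.4, -9.8]
width: 21.4
grasp_force: 30.0
```

```bash
python3 -m inch '[[[0,0,0,0,0,0,27],[0,0,0,0,0,0,30],[0,0,0,0,0,0,36],[0,0,0,0,0,0,45],[0,0,0,0,0,0,45],[0,0,0,0,0,0,45],[0,0,-15,0,0,0,45],[0,0,-40,0,0,0,45],[0,0,-70,0,0,0,45],[0,-40,-90,0,0,0,45],[0,-90,-90,0,0,0,45],[0,-140,-90,0,0,0,45],[0,-180,-90,0,0,0,45],[0,-180,-90,0,0,0,45]]]'
python3 - <<'E'
from h import *
a=optics.get_image("side")["frame"][190:340,270:440,::-1]
cv2.imwrite("pics/side8.png",cv2.resize(a,None,fx=4,fy=4,interpolation=cv2.INTER_CUBIC))
s=cv2.imread("pics/side5.png");o=cv2.imread("pics/side8.png")[80:];d=cv2.absdiff(s[:520],o).max(2)
print("changed px around tile/lever:",[(int((d[y0:y1,x0:x1]>40).sum())) for x0,x1,y0,y1 in((180,400,260,410),(270,520,80,300))])
E
```

```text
t: 23.2
ee_pos: [468.8, -71.5, 352.0]
orientation: [-2.041, -2.385, 0.002]
ft_force: [0.7, -0.1, 0.8]
width: 39.2
grasp_force: 0.0
changed px around tile/lever: [248, 0]
```

View pics/side8.png

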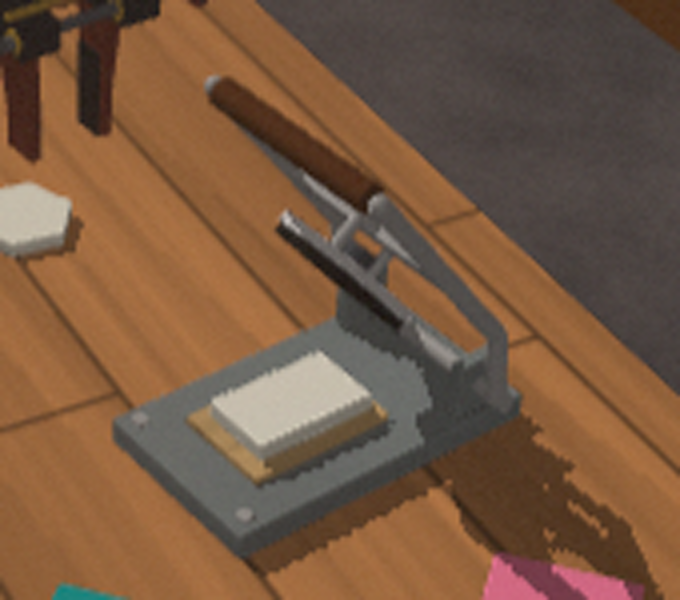

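The lever is home: its pixels match the picture from before the press stroke. The tile is still flat and central at (290,405), and the gripper is clear. Handing in.

```bash
python3 -c "
from workcell import ctrl
print(ctrl.close_job())"
```

```text
the job is handed in; nothing more can be done
None
```

The tile was laid square within about 3 mm of the board's centre, pressed to the stop for about 1.5 s and the lever eased back home, and the job is handed in; the hand-in returned no verdict.

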